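# Close a dessert pot and prove it under the height bar

## Task

The lid of the paper dessert pot in the near part of the sheet pan still stands up on its red-tab side. Press the lid gently and fully home, stand the pot upright on the near end of the blue height gauge with its red tab towards the near end, and push it along the plate, gently and without lifting it, under the fixed bar until it bears on the two stop pins; keep it pressed lightly against them for a second so that you feel it is seated, and leave it standing there. Do not force anything against the bar or carry the pot over it, do not tip the pot, and leave the other things where they are.

Things in the scene. Friction and masses are not known exactly. Their poses are not given: they have to be found in the camera images.
- pot_center (a point): Middle of the dessert pot's body, on its axis, 18 mm above its underside: a loose brown straight-sided paper cylinder with a dark band, 62 mm across and 36 mm tall, 0.18 to 0.33 kg, upright in the sheet pan at the start. Its -x axis points to the lid's red tab, roughly towards the robot at the start. It can be carried by its 62 mm wall.
- pot_lid (a joint): How far the lid is open, rad: 0.09 to 0.16 at the start, 0 fully home (under 0.015 counts). The lid hinges at the pot's +x edge, 31 mm from its axis and 36 mm up, so the tab side rises. It moves stiffly (0.32 N m: 8 to 15 N on the top, with the drag of the fingertips), stays where it is left and meets a firm end when home.
- pot_lid_top (a point): Middle of the flat top of the off-white domed lid; it moves with the lid and is 54 mm above the pot's underside when the lid is home. The flat top is 32 mm across: press there, towards its tab side. Pressing out on the tab itself tips the pot.
- pot_cap: The lid: dome, 3 mm flange 60 mm across, and a red tab 16 mm wide and 3 mm thick at the height of the pot's rim that reaches out to 43 mm from the pot's axis. Origin on its hinge line, at the pot's +x edge. More than 25 N on the lid dents it.
- gauge: Height gauge fixed to the table: blue plate 240 x 150 mm, top 8 mm above the origin. Origin below the bar's middle, at table height; +x is the pushing direction; the plate runs from x = -150 to +90 mm, bare before x = -65. Two steel rails 16 mm high: mouth 106 mm wide at x = -60, 68 mm from x = -24 on.
- gauge_bar: Fixed round steel bar, 10 mm thick, across the gauge at its x = 0; origin at its middle, 69 mm above the table. Two posts at y = +-62 mm, 75 mm high, carry it. Its underside is 56 mm above the plate: a pot with its lid home clears it by 2 mm. More than 10 N on it counts as forced.
- gauge_start (a point): Point on the plate's top, on its middle line 100 mm before the bar, where the pot can be stood.
- gauge_end (a point): Point on the plate's top, on the middle line, 22 mm past the bar: where the middle of a pot stands that touches both stop pins. With the tab to the rear, closed upright fingers pushing behind the pot need not pass under the bar.
- done_pot_1: A finished pot of the same kind, its lid home, farther back in the sheet pan; origin under its middle. Leave it.
- done_pot_2: A second finished pot beside it; origin under its middle. Leave it.
- scraper: Bench scraper with a black handle, 89 x 164 mm and 26 mm tall, lying to the left of the sheet pan; origin under its middle. Leave it.
- dipped_cupcake_1: Dipped chocolate cupcake in a pleated cup, 76 mm across, 67 mm tall, to the left of the sheet pan, the nearer of two; origin under its middle. Leave it.
- pot: The same pot; origin under its middle, axes as at pot_center. Sliding it along the plate takes 1 to 3 N, so a push must be felt to rise clearly above that before the pot bears on the pins.
- gauge_pins: The two upright steel stop pins at the far end of the gauge's plate, 10 mm thick, 38 mm high, at x = 54 mm, y = +-16.5 mm in the gauge's frame; origin between their feet. Lightly against them means 2 to 15 N; more counts as ramming.

How it is judged:
On the way, in this order (a step that is already met when the one before it is completed fails the run):
1. The lid is home and the pot stands upright on the gauge's plate before the bar (value of joint pot_lid below 0.015 rad and angle between pot_center's own z axis and vertical below 0.08 rad and x of pot_center in the frame of gauge between -0.14 and -0.045 m and y of pot_center in the frame of gauge between -0.05 and 0.05 m and z of pot_center in the frame of gauge between 0.022 and 0.03 m), for 0.2 s.
2. The pot, past the bar and its lid home, is kept pressed against the stop pins with more than 2 N (contact force between pot and gauge_pins above 2 N and value of joint pot_lid below 0.015 rad and x of pot_center in the frame of gauge between 0.0198 and 0.026 m), for 0.3 s.
At the end, for the whole second after the job is handed in: The pot stands upright on the plate with its middle past the bar, within 2 mm of touching the stop pins and within 6 mm of the middle line, its lid home (under 0.015 rad), at rest and let go (value of joint pot_lid below 0.015 rad and angle between pot_center's own z axis and vertical below 0.08 rad and x of pot_center in the frame of gauge between 0.0198 and 0.026 m and y of pot_center in the frame of gauge between -0.006 and 0.006 m and z of pot_center in the frame of gauge between 0.022 and 0.03 m and linear speed of pot_cap below 0.01 m/s).
It fails at once if the bar is loaded with more than 10 N, or the stop pins with more than 15 N (contact force between gauge_bar and anything else above 10 N or contact force between pot and gauge_pins above 15 N).
It fails at once if the lid is pressed or knocked with more than 25 N (contact force between pot_cap and anything else above 25 N).
It fails at once if the pot is tipped by more than 0.3 rad (angle between pot_center's own z axis and vertical above 0.3 rad).
It fails at once if the pot is lifted off the plate at or past the bar, so that it does not pass under it (x of pot_center in the frame of gauge between -0.035 and 0.12 m and y of pot_center in the frame of gauge between -0.08 and 0.08 m and z of pot_center in the frame of gauge above 0.038 m).
It fails at once if a finished pot, the scraper or the dipped cupcake is moved by more than 20 mm (distance of any of done_pot_1, done_pot_2, scraper, dipped_cupcake_1 from where it was at the start of the episode above 0.02 m).
It also fails if it takes over 72 s, if anything falls off the work surface, if the arm or the gripper's body presses on something with over 40 N, if the wrist force passes 120 N, or if a joint passes its speed limit or range.

## Robot

A 6-joint arm with a two-finger parallel gripper is mounted at the origin on a cart in front of the work surface, level with it; the furniture and walls round the work are solid. World frame = base frame: x ahead of the robot, y to its left, z up, the work surface at z = 0. Lengths are in m, angles in rad, forces in N, time in s.
With the tool pointing down it reaches from about 0.225 to 0.725 m from the base axis. Payload 3.1 kg.
Tool frame: the origin (TCP) lies at the very end of the fingers, on their centre line; the grasp point (between the pads) lies 19 mm behind it; z points along the fingers, y is the direction in which the jaws open and shut (so a half turn about z gives the same grasp; the last joint's range is limited). The gripper opens to 85 mm and grips with 20 to 120 N. Pads are 22 mm wide; open, the fingers measure 114 mm over their backs; the gripper's body (76 mm by 85 mm) begins 54 mm behind the grasp point. The pads swing forward as they close: fully open they stand 13 mm farther back than shut.
Start: joints at [1.219, 0.048, 0.099, 1.622, 0, 1.443], TCP at [0.117, 0.512, 0.231] pointing down, gripper open.
Joint ranges: [-2.91, 2.91], [-0.99, 1.94], [-1.21, 1.42], [-2.12, 2.29], [-1.49, 1.47], [-3.14, 3.14]. Speed limits (rad/s): [2.79, 2.79, 3.14, 3.14, 3.14, 3.14].

## Interface

Orientations are given as a 3x3 rotation matrix whose columns are the frame's x, y, z axes.
In Python, from workcell import robot, viewer, sign_off gives the robot as it stands.
- The arm moves only by the tool arm_command, never from a script. Its argument "moves" is a list of rows, each a list of 3 entries, a list of its own where there are three numbers: the shift along the world's x, y, z in cm, then the turn about the world's z in degrees, then the gripper command: -1 is fully open, 1 is shut, values between are in proportion. In form: [[[dx, dy, dz], yaw, grip], ...]. A call has 1 to 20 rows; each row shifts and turns the commanded pose from where the row before left it; what a row does not reach is not made up. A row lasts 1/10 s, in which the tool goes at most 50 mm and 8.59 degrees, less where a joint would pass 70% of its speed; a pose out of reach is approached as far as the arm can. A call with a gripper value outside its range is refused whole. The fingers move at their own pace and stop on an object; "newtons" is the grip in N (left out, the last holds). Time passes only in rows, so rows that do not move let the fingers close. It gives the time, the measured TCP pose, the force and the opening at its end, in the units of the state.
- robot.read_state(): the state, without advancing time (a new reading comes with each control period).
- viewer.camera(name): name is "side" or "top" or "wrist"; returns the picture (480x640x3 uint8, red, green, blue); there is no depth.
- viewer.calibration(name): a dict with "fx", "fy", "cx", "cy" (pixels), "k1" (the pictures are not rectified: a ray, as slopes to the right and down, at radius r is drawn at 1 + k1 r^2 times it, then the intrinsics apply), "R" (3x3) and "t" (3): a world point X has camera coordinates R X + t; the wrist camera has in their place "T_tool_cam" (4x4, takes a point from camera to tool coordinates, whose origin is the TCP and whose axes are the flange's). Camera axes: x right, y down, z forward; pixel columns grow to the right and rows downward; lengths in m; the calibration is good to about 2 mm. A picture is of the moment at which its call begins: read the wrist's pose just before it. calibration takes no time and is no camera call.
- sign_off(): hands the job in, once; it reports no verdict.
The state is a dict: "clock": time; "joint_pos": joint angles; "qvel": joint speeds; "tau": joint torques, N m; "tcp_pos": TCP position; "tcp_rot": TCP orientation; "ft_force": force on the tool from outside, world axes, zero at the start; "torque": the same for the moment, N m; "opening": opening from 0.0 (shut) to 1.0 (fully open).
Only numpy, scipy, OpenCV 4.12 (cv2) and the standard library are available. Lean on these libraries where they do the work, as an engineer would, in place of code of your own. Each camera call takes 0.05 s, during which the arm holds its last target.

## Working session

There is one attempt and no reset: what is moved stays moved. The work goes in short steps, Python scripts to look and compute and a tool call to move; the robot and the scene stay as the last step left them, time stands still between calls to the robot, and variables do not carry over. Pictures are saved under pics/ and viewed, and the job is handed in when it is done.

Besides the shell and the picture viewer there is one more tool, called as a command line: name --argument value ..., lists and objects as JSON in quotes. arm_command: Moves the arm, as the interface text tells. Its arguments: {"type":"object","properties":{"moves":{"type":"array","items":{"type":"array"}},"newtons":{"type":"number"}},"required":["moves"]}

```bash
mkdir -p pics; ls
python3 - <<'E'
from workcell import robot, viewer
import cv2, numpy as np
np.set_printoptions(precision=4,suppress=True)
s=robot.read_state(); print({k:np.round(v,4).tolist() for k,v in s.items()})
for n in ["side","top","wrist"]:
    im=viewer.camera(n); cv2.imwrite(f"pics/{n}0.png",im[:,:,::-1]); print(n,viewer.calibration(n))
E
```

```text
pics
{'clock': 0.0, 'joint_pos': [1.2192, 0.0487, 0.0976, 1.622, 0.0, 1.443], 'qvel': [-0.0013, 0.0006, -0.0004, -0.0016, 0.0008, 0.0008], 'tau': [0.0017, -33.8777, 32.0017, 0.0202, -0.0, 0.0], 'tcp_pos': [0.1163, 0.5113, 0.2301], 'tcp_rot': [[-0.9751, 0.2219, -0.0008], [0.2219, 0.9751, -0.0022], [0.0003, -0.0023, -1.0]], 'ft_force': [-0.1816, 0.329, 0.5781], 'torque': [0.0163, -0.017, 0.027], 'opening': 0.9979}
side {'fx': 454.36217097095715, 'fy': 454.36217097095715, 'cx': 325.94914921198813, 'cy': 244.1109818142571, 'k1': -0.09056305259225061, 'R': array([[-0.9992,  0.0369, -0.0129],
       [ 0.0297,  0.4998, -0.8656],
       [-0.0255, -0.8654, -0.5005]]), 't': array([0.5706, 0.0124, 1.3568])}
top {'fx': 568.1741429618563, 'fy': 568.1741429618563, 'cx': 326.9516405319019, 'cy': 234.9392197716315, 'k1': -0.15486421045916682, 'R': array([[-0.0271, -0.9996,  0.0081],
       [-0.9949,  0.0262, -0.0972],
       [ 0.097 , -0.0107, -0.9952]]), 't': array([0.089 , 0.5797, 1.3003])}
wrist {'fx': 389.2285863874425, 'fy': 389.2285863874425, 'cx': 321.13694451434503, 'cy': 236.21540224240997, 'k1': -0.07681990432770204, 'T_tool_cam': array([[ 0.0004, -0.965 , -0.2621,  0.0662],
       [ 1.    ,  0.0003,  0.0004,  0.0003],
       [-0.0003, -0.2621,  0.965 , -0.1425],
       [ 0.    ,  0.    ,  0.    ,  1.    ]])}
```

View pics/top0.png

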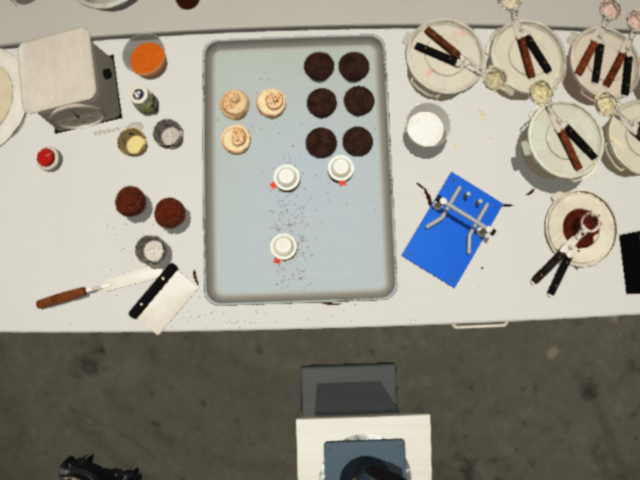

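View pics/side0.png

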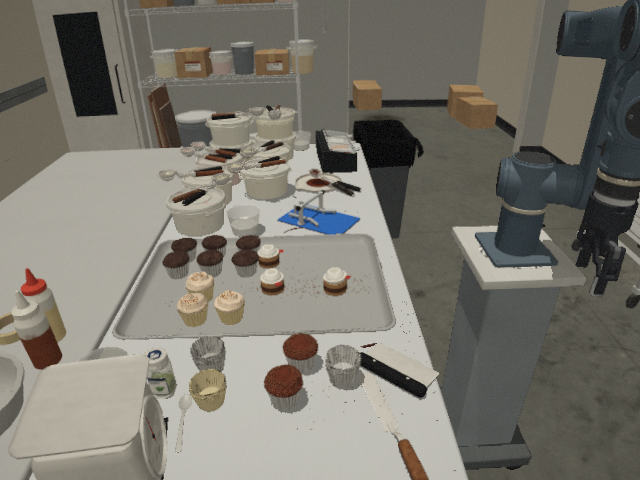

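View pics/wrist0.png

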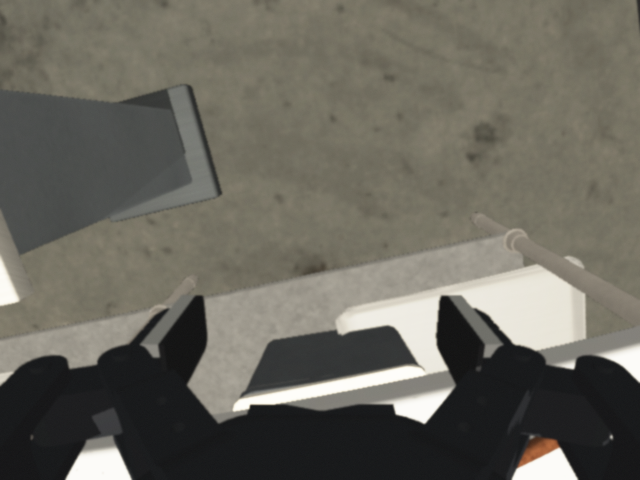

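The top view shows the pot at about (283,246) with its red tab at (277,261). The blue gauge is at about (453,230) with its bar near (460,215), and the finished pots are at (286,178) and (340,168). I'll zoom in to measure.

```bash
cat > h.py <<'E'
import numpy as np, cv2
from workcell import robot, viewer
np.set_printoptions(precision=4,suppress=True)
def Rt(name,state=None):
    c=viewer.calibration(name)
    if name=="wrist":
        T=np.eye(4);T[:3,:3]=state["tcp_rot"];T[:3,3]=state["tcp_pos"]
        M=np.linalg.inv(T@np.array(c["T_tool_cam"])); return c,M[:3,:3],M[:3,3]
    return c,np.array(c["R"]),np.array(c["t"])
def KD(c):
    return np.array([[c["fx"],0,c["cx"]],[0,c["fy"],c["cy"]],[0,0,1]]),np.array([c["k1"],0,0,0,0.])
def unproj(name,uv,z,state=None):
    c,R,t=Rt(name,state);K,D=KD(c)
    p=cv2.undistortPoints(np.array(uv,float).reshape(-1,1,2),K,D).reshape(-1,2)
    d=np.c_[p,np.ones(len(p))]@R; o=-R.T@t
    z=np.broadcast_to(z,len(p))
    return o+d*((z-o[2])/d[:,2])[:,None]
def proj(name,X,state=None):
    c,R,t=Rt(name,state);K,D=KD(c)
    return cv2.projectPoints(np.array(X,float).reshape(-1,3),cv2.Rodrigues(R)[0],t,K,D)[0].reshape(-1,2)
E
python3 - <<'E'
import cv2
im=cv2.imread("pics/top0.png")
a=cv2.resize(im[160:300,390:520],None,fx=5,fy=4.28,interpolation=cv2.INTER_CUBIC)
a=cv2.resize(im[165:295,395:515],None,fx=4.6,fy=4.6,interpolation=cv2.INTER_CUBIC)
cv2.imwrite("pics/gz.png",a)
a=cv2.resize(im[145:275,245:375],None,fx=4.6,fy=4.6,interpolation=cv2.INTER_CUBIC); cv2.imwrite("pics/pz.png",a)
E
```

```text
(no output)
```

View pics/gz.png

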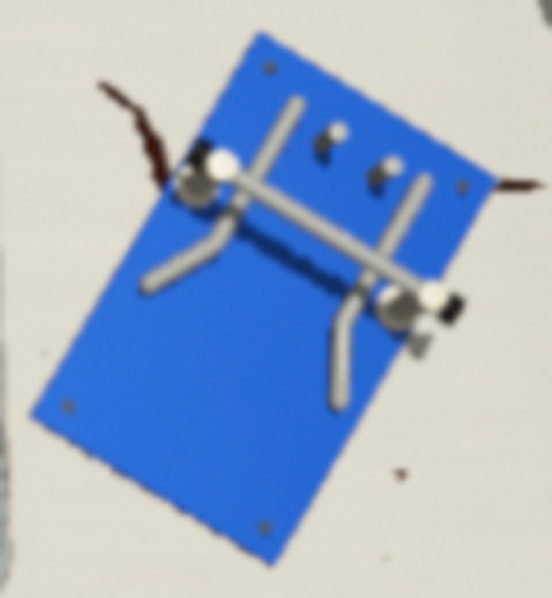

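View pics/pz.png

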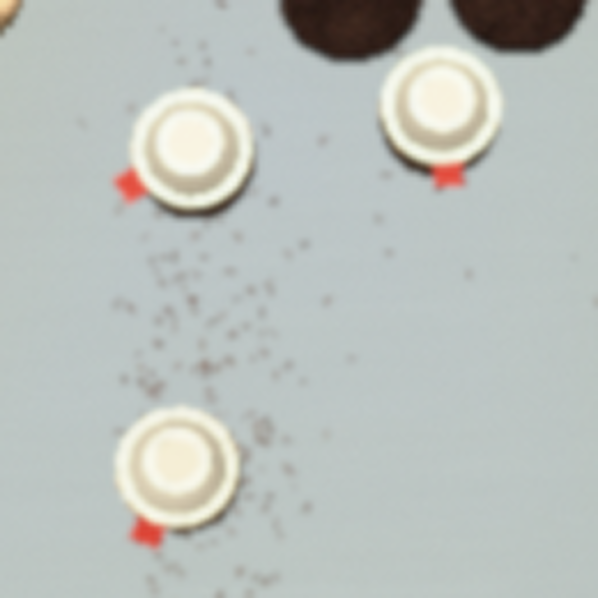

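Run:
```python
from h import *
from scipy.optimize import least_squares
im=cv2.imread("pics/top0.png"); hsv=cv2.cvtColor(im,cv2.COLOR_BGR2HSV)
# gauge by blue mask edges
m=((hsv[...,0]>100)&(hsv[...,0]<125)&(hsv[...,1]>150)&(hsv[...,2]>60)).astype(np.uint8); m[:, :390]=0; m[:,520:]=0;m[:160]=0;m[300:]=0
cs,_=cv2.findContours(m,cv2.RETR_EXTERNAL,cv2.CHAIN_APPROX_NONE); c=max(cs,key=cv2.contourArea); print(cv2.contourArea(c), cv2.minAreaRect(c))
z=lambda p,ox,oy:(np.array(p)+.5)/4.6-.5+[ox,oy]
corn=z([[260,32],[497,182],[272,566],[31,414]],395,165)
P=unproj("top",corn,0.008); print(P, np.linalg.norm(P-np.roll(P,-1,0),axis=1))
local=np.array([[.09,.075],[.09,-.075],[-.15,-.075],[-.15,.075]])
def f(q): 
    R=np.array([[np.cos(q[2]),-np.sin(q[2])],[np.sin(q[2]),np.cos(q[2])]]); return ((local@R.T+q[:2])-P[:,:2]).ravel()
r=least_squares(f,[.6,-.25,0]); print("gauge",r.x,np.degrees(r.x[2]),r.fun)
be=unproj("top",z([[218,165],[432,295]],395,165),0.075);print("posts tops",be,be.mean(0),np.linalg.norm(be[0]-be[1]))
d=be[0]-be[1];print("angle",np.degrees(np.arctan2(-d[0],d[1])))
pins=unproj("top",z([[338,132],[392,167]],395,165),0.046);print("pins",pins,pins.mean(0))
q=r.x;R=np.array([[np.cos(q[2]),-np.sin(q[2])],[np.sin(q[2]),np.cos(q[2])]])
print("pins pred",R@[.054,0]+q[:2])
# pots
for h in (0.0,0.004,0.008):
  fl=unproj("top",z([[178,467],[192,149],[441,107]],245,145),0.038+h); print(h,fl[:,:2])
edge=unproj("top",z([[115,467],[239,467],[178,406],[178,531]],245,145),.045);print(edge)
print("tab",unproj("top",z([[148,532]],245,145),.045), "top c",unproj("top",z([[176,460]],245,145),.058))
```

```text
3309.0 ((444.1243591308594, 243.07252502441406), (61.04037094116211, 65.79115295410156), 30.25643539428711)
[[ 0.7303 -0.2322  0.008 ]
 [ 0.6476 -0.3556  0.008 ]
 [ 0.45   -0.2247  0.008 ]
 [ 0.5322 -0.1021  0.008 ]] [0.1486 0.2371 0.1477 0.237 ]
gauge [ 0.615  -0.2452 -0.5852] -33.531222933897325 [ 0.0012 -0.0002  0.001  -0.0018 -0.0014 -0.0002 -0.0008  0.0022]
posts tops [[ 0.6495 -0.1913  0.075 ]
 [ 0.5818 -0.2966  0.075 ]] [ 0.6156 -0.2439  0.075 ] 0.1251662857682641
angle -32.76015869438785
pins [[ 0.6697 -0.2609  0.046 ]
 [ 0.651  -0.2881  0.046 ]] [ 0.6604 -0.2745  0.046 ]
pins pred [ 0.6601 -0.275 ]
0.0 [[0.5575 0.1753]
 [0.72   0.1651]
 [0.7385 0.0374]]
0.004 [[0.5572 0.1751]
 [0.7192 0.1649]
 [0.7376 0.0376]]
0.008 [[0.5568 0.1748]
 [0.7183 0.1647]
 [0.7368 0.0377]]
[[0.5577 0.2065 0.045 ]
 [0.5561 0.1443 0.045 ]
 [0.5876 0.1742 0.045 ]
 [0.5249 0.1755 0.045 ]]
tab [[0.5247 0.1905 0.045 ]] top c [[0.5594 0.1749 0.058 ]]
```

arm_command --moves '[[[3.65, -2.8, -0.2], -1.1, 1], [[3.65, -2.8, -0.2], -1.1, 1], [[3.65, -2.8, -0.2], -1.1, 1], [[3.65, -2.8, -0.2], -1.1, 1], [[3.65, -2.8, -0.2], -1.1, 1], [[3.65, -2.8, -0.2], -1.1, 1], [[3.65, -2.8, -0.2], -1.1, 1], [[3.65, -2.8, -0.2], -1.1, 1], [[3.65, -2.8, -0.2], -1.1, 1], [[3.65, -2.8, -0.2], -1.1, 1], [[3.65, -2.8, -0.2], -1.1, 1], [[3.65, -2.8, -0.2], -1.1, 1], [[0, 0, 0], 0, 1], [[0, 0, 0], 0, 1], [[0, 0, 0], 0, 1]]' --newtons 30

```text
clock: 1.65
tcp_pos: [0.5538, 0.1764, 0.2071]
tcp_rot: [[-0.899, 0.438, -0.001], [0.438, 0.899, 0.0], [0.001, -0.0, -1.0]]
ft_force: [-0.0, -0.3, 0.5]
opening: 0.001
```

Run:
```python
from h import *
import pickle
s=robot.read_state(); print(s["clock"],s["tcp_pos"],s["tcp_rot"],s["ft_force"],s["opening"],s["joint_pos"])
im=viewer.camera("wrist"); cv2.imwrite("pics/w1.png",im[:,:,::-1]); pickle.dump(s,open("s1.pkl","wb"))
im=viewer.camera("side"); a=cv2.resize(im[190:340,190:400,::-1],None,fx=3.6,fy=3.6,interpolation=cv2.INTER_CUBIC); cv2.imwrite("pics/s1.png",a)
```

```text
1.65 [0.5538 0.1764 0.2071] [[-0.8989  0.4382 -0.0012]
 [ 0.4382  0.8989  0.0002]
 [ 0.0011 -0.0003 -1.    ]] [-0.0446 -0.2532  0.4658] 0.0006273626788883947 [0.1927 0.1925 0.209  1.5883 0.0004 0.6463]
```

View pics/w1.png

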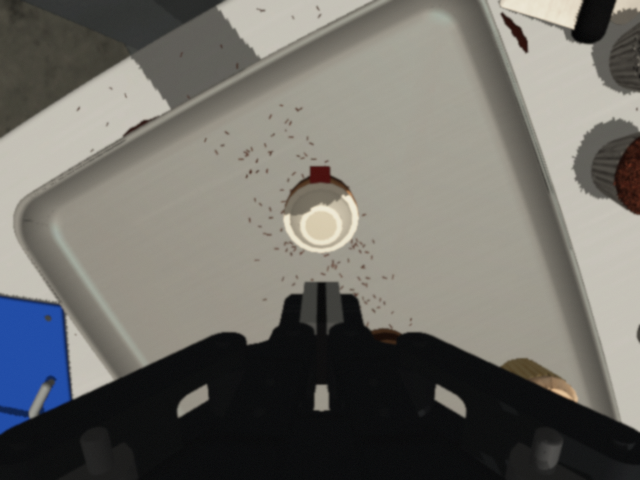

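View pics/s1.png

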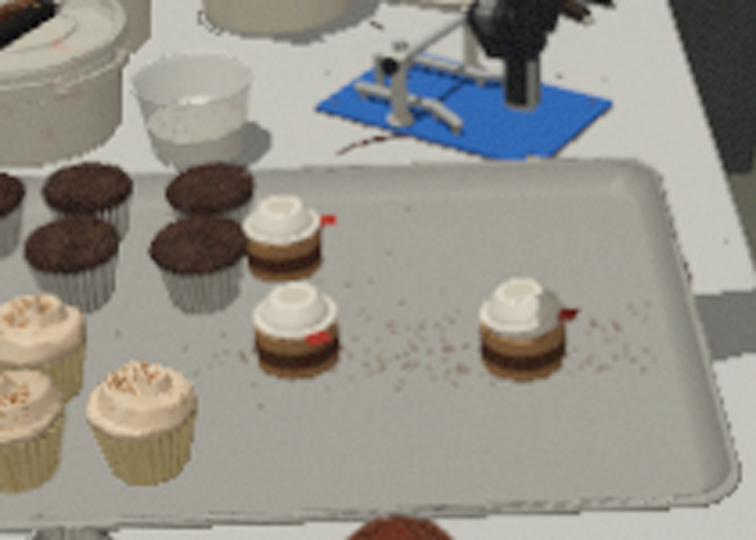

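```bash
python3 - <<'E'
from h import *
import pickle
s=pickle.load(open("s1.pkl","rb"))
z=lambda p,f,ox,oy:(np.array(p)+.5)/f-.5+[ox,oy]
th=np.linspace(0,2*np.pi,361)
for h in (0,.003,.006,.009):
  # center from wrist: flange half-way left/right col, bottom edge row 253 ; from top
  c=unproj("top",z([[178,467]],4.6,245,145),.0395+h)[0]
  print("h",h,"top c",c)
  for nm,st in (("top",None),("side",None),("wrist",s)):
    out=[]
    for zz,r in ((0,.031),(.0375,.030),(.039,.03)):
      C=np.c_[c[0]+r*np.cos(th),c[1]+r*np.sin(th),np.full(361,h+zz)]
      p=proj(nm,C,st); out.append([p[:,0].min(),p[:,0].max(),p[:,1].min(),p[:,1].max()])
    o=np.array(out)
    if nm=="side": o=(o+.5-[190,190,190,190])*3.6-.5
    if nm=="top": o=(o+.5-[245,245,145,145])*4.6-.5
    print(nm,o.round(1).tolist())
  print("tab wrist",proj("wrist",[c+np.array([-.899,.438,0])*.037],s))
E
python3 - <<'E'
import cv2
im=cv2.imread("pics/w1.png"); cv2.imwrite("pics/w1z.png",cv2.resize(im[140:310,230:410],None,fx=3.5,fy=3.5,interpolation=cv2.INTER_CUBIC))
E
```

```text
h 0 top c [0.5574 0.1752 0.0395]
top [[123.5, 243.0, 413.4, 532.7], [118.8, 237.8, 408.0, 526.8], [118.6, 237.7, 407.8, 526.6]]
side [[475.8, 560.9, 331.6, 381.4], [476.2, 559.9, 290.3, 337.4], [476.2, 560.0, 288.6, 335.6]]
wrist [[287.5, 355.3, 176.2, 242.8], [284.9, 357.9, 182.6, 254.0], [284.7, 358.1, 182.9, 254.5]]
tab wrist [[321.3996 174.1292]]
h 0.003 top c [0.5571 0.175  0.0425]
top [[123.4, 243.2, 413.2, 532.9], [118.7, 237.9, 407.9, 526.9], [118.4, 237.8, 407.6, 526.8]]
side [[476.0, 561.2, 328.2, 377.8], [476.5, 560.3, 286.7, 333.7], [476.5, 560.3, 285.0, 331.9]]
wrist [[286.9, 355.2, 176.4, 243.5], [284.2, 357.9, 182.9, 254.9], [284.0, 358.1, 183.2, 255.5]]
tab wrist [[321.0392 174.3729]]
h 0.006 top c [0.5569 0.1748 0.0455]
top [[123.2, 243.3, 413.1, 533.0], [118.6, 238.1, 407.8, 527.1], [118.3, 237.9, 407.5, 526.9]]
side [[476.3, 561.6, 324.7, 374.2], [476.7, 560.6, 283.1, 330.0], [476.7, 560.7, 281.4, 328.2]]
wrist [[286.3, 355.2, 176.6, 244.3], [283.5, 357.9, 183.3, 255.9], [283.3, 358.1, 183.5, 256.5]]
tab wrist [[320.6717 174.6213]]
h 0.009 top c [0.5566 0.1746 0.0485]
top [[123.1, 243.5, 413.0, 533.2], [118.4, 238.2, 407.6, 527.2], [118.1, 238.1, 407.3, 527.1]]
side [[476.5, 561.9, 321.2, 370.6], [477.0, 561.0, 279.5, 326.3], [477.0, 561.0, 277.8, 324.5]]
wrist [[285.7, 355.2, 176.9, 245.1], [282.8, 357.9, 183.6, 256.9], [282.6, 358.0, 183.9, 257.4]]
tab wrist [[320.2971 174.8747]]
```

View pics/w1z.png

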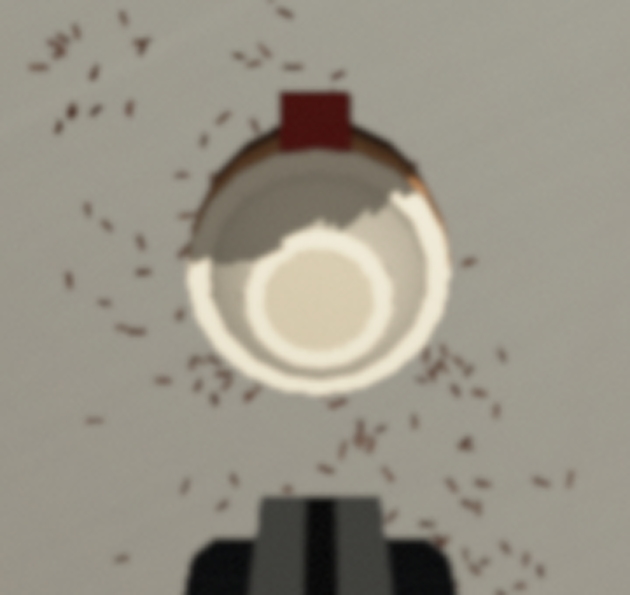

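The pot's flange is centred at about (321,219) in the wrist view, with the tab straight above it at (320,173). That gives a pot centre of about (0.557, 0.175), a yaw of -26°, and a pan floor of about 1–3 mm. The tool is already aligned about 3.5 mm to the tab side, so I'll descend.

arm_command --moves '[[[0, 0, -3], 0, 1], [[0, 0, -3], 0, 1], [[0, 0, -3], 0, 1], [[0, 0, -2.5], 0, 1], [[0, 0, -1.5], 0, 1], [[0, 0, -0.5], 0, 1], [[0, 0, -0.2], 0, 1], [[0, 0, 0], 0, 1], [[0, 0, 0], 0, 1]]'

```text
clock: 2.65
tcp_pos: [0.5557, 0.1762, 0.0721]
tcp_rot: [[-0.899, 0.439, 0.003], [0.439, 0.899, 0.001], [-0.002, 0.002, -1.0]]
ft_force: [-0.6, -0.1, 0.9]
opening: -0.002
```

arm_command --moves '[[[-0.2, 0.05, -0.2], 0, 1], [[0, 0, -0.2], 0, 1], [[0, 0, -0.2], 0, 1], [[0, 0, 0], 0, 1]]'

```text
clock: 3.05
tcp_pos: [0.5522, 0.1763, 0.0638]
tcp_rot: [[-0.899, 0.439, -0.001], [0.439, 0.899, -0.0], [0.001, -0.0, -1.0]]
ft_force: [-0.5, -0.2, -0.7]
opening: -0.001
```

arm_command --moves '[[[0, 0, -0.1], 0, 1], [[0, 0, -0.1], 0, 1], [[0, 0, 0], 0, 1]]'

```text
clock: 3.35
tcp_pos: [0.5526, 0.1764, 0.0625]
tcp_rot: [[-0.899, 0.439, 0.0], [0.439, 0.899, 0.0], [-0.0, 0.0, -1.0]]
ft_force: [0.6, -0.1, 0.1]
opening: -0.0
```

arm_command --moves '[[[0, 0, -0.1], 0, 1], [[0, 0, -0.1], 0, 1], [[0, 0, 0], 0, 1]]'

```text
clock: 3.65
tcp_pos: [0.5527, 0.1765, 0.0621]
tcp_rot: [[-0.899, 0.439, 0.001], [0.439, 0.899, 0.0], [-0.001, 0.001, -1.0]]
ft_force: [-3.4, -1.1, 7.5]
opening: -0.0
```

arm_command --moves '[[[0, 0, -0.1], 0, 1], [[0, 0, 0], 0, 1]]'

```text
clock: 3.85
tcp_pos: [0.5525, 0.1766, 0.0615]
tcp_rot: [[-0.899, 0.439, 0.001], [0.439, 0.899, 0.001], [-0.0, 0.001, -1.0]]
ft_force: [-3.2, -0.3, 9.9]
opening: -0.001
```

arm_command --moves '[[[0, 0, -0.1], 0, 1], [[0, 0, 0], 0, 1]]'

```text
clock: 4.05
tcp_pos: [0.552, 0.1769, 0.0606]
tcp_rot: [[-0.899, 0.438, -0.0], [0.438, 0.899, 0.001], [0.001, 0.001, -1.0]]
ft_force: [-5.7, -0.3, 9.9]
opening: -0.001
```

arm_command --moves '[[[0, 0, -0.1], 0, 1], [[0, 0, 0], 0, 1]]'

```text
clock: 4.25
tcp_pos: [0.5515, 0.1771, 0.0595]
tcp_rot: [[-0.899, 0.438, -0.001], [0.438, 0.899, 0.001], [0.002, 0.001, -1.0]]
ft_force: [-5.6, 0.3, 10.5]
opening: 0.004
```

arm_command --moves '[[[0, 0, -0.1], 0, 1], [[0, 0, 0], 0, 1]]'

```text
clock: 4.45
tcp_pos: [0.5511, 0.1773, 0.0584]
tcp_rot: [[-0.899, 0.438, -0.002], [0.438, 0.899, 0.002], [0.003, 0.001, -1.0]]
ft_force: [-7.8, 0.2, 11.0]
opening: 0.001
```

arm_command --moves '[[[0, 0, -0.1], 0, 1], [[0, 0, 0], 0, 1]]'

```text
clock: 4.65
tcp_pos: [0.5508, 0.1775, 0.0573]
tcp_rot: [[-0.899, 0.438, -0.003], [0.438, 0.899, 0.002], [0.003, 0.001, -1.0]]
ft_force: [-7.4, 1.1, 11.3]
opening: 0.004
```

arm_command --moves '[[[-0.1, 0.05, -0.05], 0, 1], [[0, 0, 0], 0, 1]]'

```text
clock: 4.85
tcp_pos: [0.5505, 0.1776, 0.0569]
tcp_rot: [[-0.899, 0.438, -0.001], [0.438, 0.899, 0.001], [0.002, 0.001, -1.0]]
ft_force: [-6.3, 0.4, 10.0]
opening: -0.001
```

arm_command --moves '[[[0, 0, -0.05], 0, 1], [[0, 0, 0], 0, 1]]'

```text
clock: 5.05
tcp_pos: [0.5503, 0.1777, 0.0564]
tcp_rot: [[-0.899, 0.438, -0.002], [0.438, 0.899, 0.002], [0.002, 0.001, -1.0]]
ft_force: [-6.6, -0.5, 10.7]
opening: 0.001
```

arm_command --moves '[[[0, 0, -0.05], 0, 1], [[0, 0, 0], 0, 1]]'

```text
clock: 5.25
tcp_pos: [0.5502, 0.1778, 0.0561]
tcp_rot: [[-0.899, 0.438, -0.002], [0.438, 0.899, 0.002], [0.002, 0.001, -1.0]]
ft_force: [-7.3, 1.0, 10.9]
opening: -0.001
```

arm_command --moves '[[[0, 0, -0.05], 0, 1], [[0, 0, 0], 0, 1]]'

```text
clock: 5.45
tcp_pos: [0.5502, 0.1778, 0.056]
tcp_rot: [[-0.899, 0.438, -0.002], [0.438, 0.899, 0.002], [0.002, 0.001, -1.0]]
ft_force: [-8.1, 0.9, 12.7]
opening: -0.001
```

arm_command --moves '[[[0, 0, -0.05], 0, 1], [[0, 0, 0], 0, 1]]'

```text
clock: 5.65
tcp_pos: [0.5502, 0.1778, 0.0559]
tcp_rot: [[-0.899, 0.438, -0.002], [0.438, 0.899, 0.002], [0.002, 0.001, -1.0]]
ft_force: [-7.1, 1.1, 14.6]
opening: 0.0
```

arm_command --moves '[[[0, 0, -0.05], 0, 1], [[0, 0, 0], 0, 1]]'

```text
clock: 5.85
tcp_pos: [0.5502, 0.1778, 0.0559]
tcp_rot: [[-0.899, 0.438, -0.001], [0.438, 0.899, 0.002], [0.002, 0.001, -1.0]]
ft_force: [-8.9, 0.7, 16.2]
opening: 0.002
```

arm_command --moves '[[[0, 0, -0.05], 0, 1], [[0, 0, 0], 0, 1]]'

```text
clock: 6.05
tcp_pos: [0.5502, 0.1778, 0.0558]
tcp_rot: [[-0.899, 0.438, -0.001], [0.438, 0.899, 0.002], [0.002, 0.001, -1.0]]
ft_force: [-9.7, 0.4, 17.7]
opening: -0.0
```

Force is rising with no further motion at z = 0.056, so the lid has met its end. I'll lift off and look.

arm_command --moves '[[[0, 0, 0.3], 0, 1], [[0, 0, 0.7], 0, 1], [[0, 0, 2], 0, 1], [[0, 0, 4], 0, -1], [[0, 0, 4], 0, -1], [[0, 0, 3], 0, -1], [[0, 0, 0], 0, -1], [[0, 0, 0], 0, -1], [[0, 0, 0], 0, -1]]'

```text
clock: 6.95
tcp_pos: [0.5509, 0.1767, 0.1901]
tcp_rot: [[-0.899, 0.439, -0.003], [0.439, 0.899, -0.001], [0.002, -0.002, -1.0]]
ft_force: [-0.1, -0.9, -0.5]
opening: 0.992
```

Run:
```python
from h import *
import pickle
s=robot.read_state(); print(s["clock"],s["tcp_pos"],s["ft_force"],s["opening"])
im=viewer.camera("wrist"); pickle.dump(s,open("s2.pkl","wb")); a=cv2.resize(im[120:320,190:450,::-1],None,fx=3,fy=3,interpolation=cv2.INTER_CUBIC);cv2.imwrite("pics/w2.png",a)
im=viewer.camera("side"); a=cv2.resize(im[230:320,230:380,::-1],None,fx=5,fy=5,interpolation=cv2.INTER_CUBIC); cv2.imwrite("pics/s2.png",a)
```

```text
6.95 [0.5509 0.1767 0.1901] [-0.0563 -0.9335 -0.526 ] 0.992185514505226
```

View pics/w2.png

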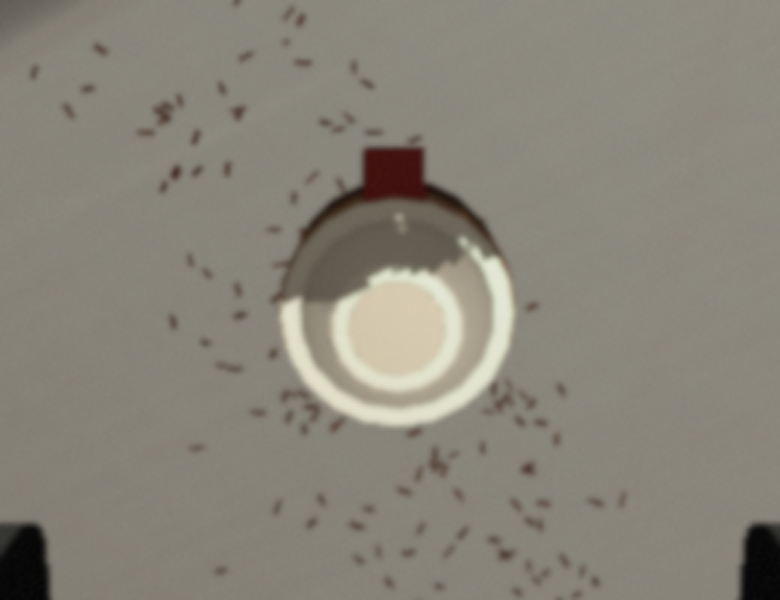

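View pics/s2.png

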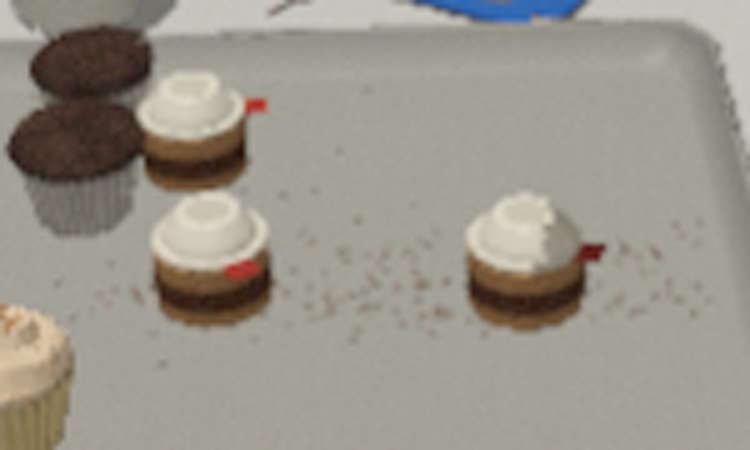

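Run:
```python
from h import *
import pickle
from scipy.optimize import least_squares
s=pickle.load(open("s2.pkl","rb"))
z=lambda p,f,ox,oy:(np.array(p)+.5)/f-.5+[ox,oy]
th=np.linspace(0,2*np.pi,361)
h=.0015
def f(q):
  c=q[:2]; 
  C=np.c_[c[0]+.030*np.cos(th),c[1]+.030*np.sin(th),np.full(361,h+.039)]
  p=proj("wrist",C,s); u=np.array([np.cos(q[2]),np.sin(q[2])])
  n=np.array([-u[1],u[0]])
  tabc=[np.r_[c-.043*u+k*.008*n,h+.039] for k in (1,-1)]
  t=proj("wrist",tabc,s); t=t[np.argsort(t[:,0])]
  return np.r_[p[:,0].min(),p[:,0].max(),p[:,1].max(),t.ravel()]-obs
L=z([[281,427],[513,427]],3,190,120)
T=z([[363,148],[424,148]],3,190,120)
obs=np.r_[L[0,0],L[1,0],L[0,1],T.ravel()]
r=least_squares(f,[.557,.175,-.45]); print(r.x,np.degrees(r.x[2]),r.fun)
d=r.x[:2]-s["tcp_pos"][:2]; print("move cm",d*100, "tool yaw",np.degrees(np.arctan2(-s["tcp_rot"][1][0],-s["tcp_rot"][0][0])))
```

```text
[ 0.5547  0.1757 -0.4346] -24.89917711016474 [-0.2278  0.1511  0.0095 -0.5368  0.2124  0.6108 -0.2041]
move cm [ 0.3836 -0.101 ] tool yaw -26.031218872444217
```

arm_command --moves '[[[0.4, -0.1, -3], 0.5, -1], [[0, 0, -4], 0, -1], [[0, 0, -4], 0, -1], [[0, 0, -3], 0, -1], [[0, 0, -2], 0, -1], [[0, 0, -1], 0, -1], [[0, 0, -0.8], 0, -1], [[0, 0, 0], 0, -1], [[0, 0, 0], 0, -1]]'

```text
clock: 7.95
tcp_pos: [0.5564, 0.1761, 0.0149]
tcp_rot: [[-0.902, 0.431, 0.002], [0.431, 0.902, 0.0], [-0.001, 0.001, -1.0]]
ft_force: [0.0, -0.7, 0.2]
opening: 1.0
```

arm_command --moves '[[[-0.1, 0, -0.5], 0, -1], [[0, 0, -0.4], 0, -1], [[0, 0, 0], 0, -1], [[0, 0, 0], 0, -1]]'

```text
clock: 8.35
tcp_pos: [0.5545, 0.1759, 0.0048]
tcp_rot: [[-0.902, 0.431, -0.0], [0.431, 0.902, -0.0], [0.0, -0.0, -1.0]]
ft_force: [-1.5, 0.0, -0.1]
opening: 0.999
```

Run:
```python
from h import *
s=robot.read_state(); print(s["clock"],s["tcp_pos"],s["ft_force"],s["opening"])
im=viewer.camera("side"); a=cv2.resize(im[150:320,230:400,::-1],None,fx=3.5,fy=3.5,interpolation=cv2.INTER_CUBIC); cv2.imwrite("pics/s3.png",a)
```

```text
8.35 [0.5545 0.1759 0.0048] [-1.4662  0.0309 -0.1253] 0.9992679770605453
```

View pics/s3.png

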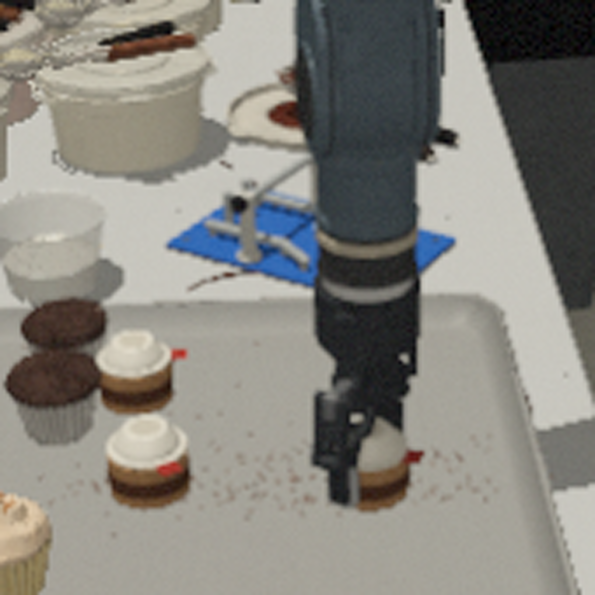

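arm_command --moves '[[[0, 0, 0], 0, -0.5], [[0, 0, 0], 0, 0], [[0, 0, 0], 0, 0.3], [[0, 0, 0], 0, 1], [[0, 0, 0], 0, 1], [[0, 0, 0], 0, 1]]' --newtons 30

```text
clock: 9.0
tcp_pos: [0.5549, 0.1759, 0.0053]
tcp_rot: [[-0.902, 0.431, 0.001], [0.431, 0.902, -0.0], [-0.001, 0.0, -1.0]]
ft_force: [-0.4, -0.3, 3.0]
opening: 0.716
```

arm_command --moves '[[[0, 0, 0.5], 0, 1], [[0, 0, 1], 0, 1], [[0, 0, 2], 0, 1], [[0, 0, 3], 0, 1], [[0, 0, 3], 0, 1], [[0, 0, 1.5], 0, 1], [[0, 0, 0], 0, 1], [[0, 0, 0], 0, 1]]'

```text
clock: 9.8
tcp_pos: [0.5542, 0.1759, 0.1139]
tcp_rot: [[-0.902, 0.431, -0.001], [0.431, 0.902, -0.0], [0.001, -0.001, -1.0]]
ft_force: [0.4, -0.0, -3.0]
opening: 0.715
```

Run:
```python
from h import *
s=robot.read_state(); print(s["clock"],s["tcp_pos"],s["ft_force"],s["torque"],s["opening"])
im=viewer.camera("wrist"); cv2.imwrite("pics/w4.png",im[:,:,::-1])
```

```text
9.8 [0.5542 0.1759 0.1139] [ 0.3622 -0.0152 -3.0271] [0.0038 0.0207 0.0138] 0.7145446690784598
```

View pics/w4.png

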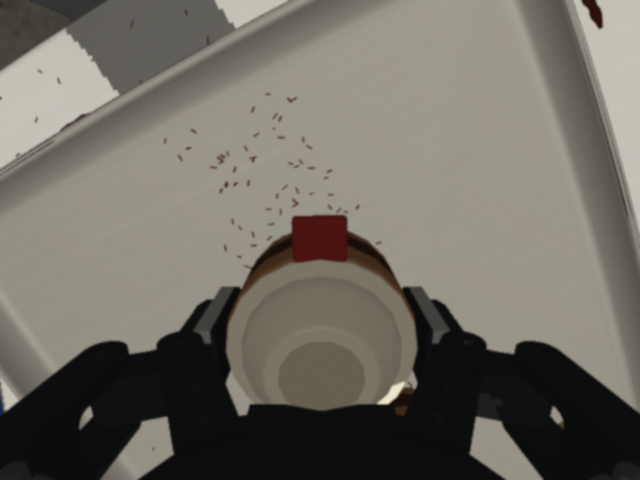

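The pot is held upright and centred, with its tab at (320,238) and its lid closed. Its weight reads about 3 N. I'll carry it to the gauge's near end.

arm_command --moves '[[[-0.2, -1.5, 0], -0.6, 1], [[-0.2, -2.5, 0], -0.6, 1], [[-0.2, -3, 0], -0.6, 1], [[-0.2, -3, 0], -0.6, 1], [[-0.2, -3, 0], -0.6, 1], [[-0.2, -3, 0], -0.6, 1], [[-0.2, -3, 0], -0.6, 1], [[-0.2, -3, 0], -0.6, 1], [[-0.2, -3, 0], -0.6, 1], [[-0.2, -3, 0], -0.6, 1], [[-0.2, -3, 0], -0.6, 1], [[0, -2.5, 0], -0.6, 1], [[0, -1.5, 0], -0.5, 1], [[0, -0.6, 0], 0, 1], [[0, 0, 0], 0, 1], [[0, 0, 0], 0, 1], [[0, 0, 0], 0, 1]]'

```text
clock: 11.55
tcp_pos: [0.5326, -0.1789, 0.1147]
tcp_rot: [[-0.837, 0.547, -0.0], [0.547, 0.837, 0.001], [0.001, 0.0, -1.0]]
ft_force: [-0.0, 1.3, -2.9]
opening: 0.716
```

Run:
```python
from h import *
import pickle
s=robot.read_state(); print(s["clock"],s["tcp_pos"],s["tcp_rot"],s["ft_force"],s["torque"],s["opening"])
im=viewer.camera("wrist"); cv2.imwrite("pics/w5.png",im[:,:,::-1]); pickle.dump(s,open("s5.pkl","wb"))
im=viewer.camera("top");cv2.imwrite("pics/t5.png",cv2.resize(im[165:295,395:515,::-1],None,fx=4.6,fy=4.6,interpolation=cv2.INTER_CUBIC))
```

```text
11.55 [ 0.5326 -0.1789  0.1147] [[-0.8374  0.5466 -0.0002]
 [ 0.5466  0.8374  0.0006]
 [ 0.0005  0.0004 -1.    ]] [-0.0148  1.3199 -2.8909] [ 0.0123 -0.0033  0.0236] 0.7162845029097834
```

View pics/w5.png

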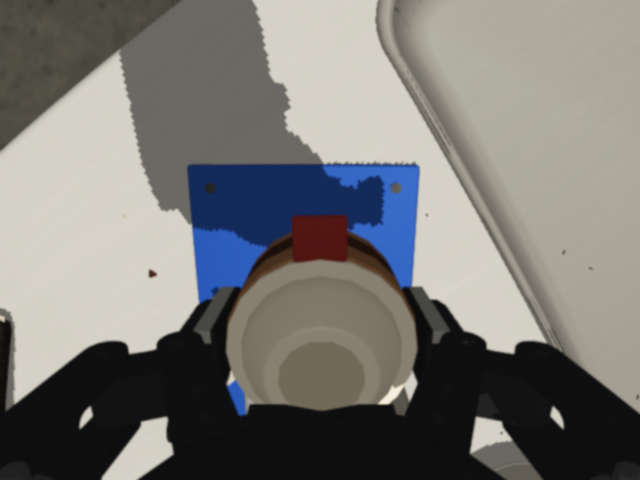

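View pics/t5.png

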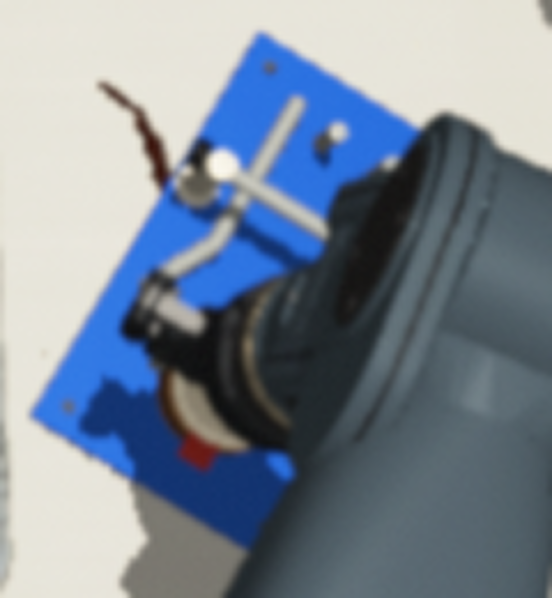

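The wrist view shows the plate's near corners at (189,165) and (419,165), level in the image, so the yaw matches the gauge.

Run:
```python
from h import *
import pickle
s=pickle.load(open("s5.pkl","rb"))
P=unproj("wrist",[[188.5,165],[419.5,164.5],[210,188],[396,188]],.008,s);print(P,np.linalg.norm(P[0]-P[1]))
d=P[1]-P[0]; a=np.degrees(np.arctan2(-d[0],d[1])); print("yaw",a)
m=P[:2].mean(0)[:2]; u=np.array([np.cos(np.radians(-33.2)),np.sin(np.radians(-33.2))]); print("gauge origin from wrist",m+.15*u)
n=np.array([-u[1],u[0]])
for o in (m+.15*u,np.array([.6152,-.2448])):
  e=s["tcp_pos"][:2]-o; print("tool in gauge",e@u,e@n)
  tgt=o-.098*u; print("move",100*(tgt-s["tcp_pos"][:2]))
```

```text
[[ 0.4481 -0.2245  0.008 ]
 [ 0.5285 -0.101   0.008 ]
 [ 0.4676 -0.2218  0.008 ]
 [ 0.5333 -0.1213  0.008 ]] 0.14740073461907624
yaw -33.06322148253468
gauge origin from wrist [ 0.6138 -0.2449]
tool in gauge -0.10408484397037858 0.010735847062536037
move [-0.0787 -1.2315]
tool in gauge -0.1052291300324657 0.009896432842649712
move [ 0.063  -1.2239]
```

arm_command --moves '[[[0, -0.6, -1], 0, 1], [[0, -0.6, -2.5], 0, 1], [[0, 0, -2.5], 0, 1], [[0, 0, -2], 0, 1], [[0, 0, -1], 0, 1], [[0, 0, -0.5], 0, 1], [[0, 0, 0], 0, 1], [[0, 0, 0], 0, 1], [[0, 0, 0], 0, 1]]'

```text
clock: 12.55
tcp_pos: [0.5337, -0.1926, 0.0214]
tcp_rot: [[-0.837, 0.548, 0.003], [0.548, 0.837, -0.001], [-0.003, 0.0, -1.0]]
ft_force: [-0.3, -0.2, -2.4]
opening: 0.715
```

arm_command --moves '[[[-0.1, 0.1, -0.3], 0, 1], [[0, 0, -0.2], 0, 1], [[0, 0, 0], 0, 1], [[0, 0, 0], 0, 1]]'

```text
clock: 12.95
tcp_pos: [0.5314, -0.191, 0.0147]
tcp_rot: [[-0.837, 0.548, -0.0], [0.548, 0.837, 0.0], [0.0, -0.0, -1.0]]
ft_force: [0.2, 0.1, -2.2]
opening: 0.715
```

arm_command --moves '[[[0, 0, -0.1], 0, 1], [[0, 0, -0.1], 0, 1], [[0, 0, 0], 0, 1]]'

```text
clock: 13.25
tcp_pos: [0.5314, -0.191, 0.0126]
tcp_rot: [[-0.837, 0.548, -0.0], [0.548, 0.837, 0.0], [0.0, -0.0, -1.0]]
ft_force: [-0.2, 0.6, -3.5]
opening: 0.718
```

arm_command --moves '[[[0, 0, -0.1], 0, 1], [[0, 0, 0], 0, 1]]'

```text
clock: 13.45
tcp_pos: [0.5314, -0.1911, 0.0116]
tcp_rot: [[-0.837, 0.548, -0.0], [0.548, 0.837, 0.0], [0.0, -0.0, -1.0]]
ft_force: [0.3, 0.0, -2.2]
opening: 0.714
```

arm_command --moves '[[[0, 0, -0.05], 0, 1], [[0, 0, 0], 0, 1]]'

```text
clock: 13.65
tcp_pos: [0.5316, -0.1911, 0.0114]
tcp_rot: [[-0.837, 0.548, 0.0], [0.548, 0.837, -0.0], [-0.0, 0.0, -1.0]]
ft_force: [-0.8, -0.4, -2.2]
opening: 0.713
```

arm_command --moves '[[[0, 0, -0.05], 0, 1], [[0, 0, 0], 0, 1]]'

```text
clock: 13.85
tcp_pos: [0.5316, -0.1911, 0.0113]
tcp_rot: [[-0.837, 0.548, 0.0], [0.548, 0.837, -0.0], [-0.0, -0.0, -1.0]]
ft_force: [-1.8, 2.1, 1.3]
opening: 0.714
```

arm_command --moves '[[[0, 0, -0.05], 0, 1], [[0, 0, 0], 0, 1]]'

```text
clock: 14.05
tcp_pos: [0.5316, -0.1911, 0.0113]
tcp_rot: [[-0.837, 0.548, 0.0], [0.548, 0.837, -0.0], [-0.0, -0.0, -1.0]]
ft_force: [-3.1, 1.3, 5.5]
opening: 0.716
```

The pot is standing on the plate, since the force reversed at z = 0.0113. I'll release it.

arm_command --moves '[[[0, 0, 0.1], 0, 0.3], [[0, 0, 0], 0, 0], [[0, 0, 0], 0, -0.5], [[0, 0, 0], 0, -1], [[0, 0, 0], 0, -1], [[0, 0, 0], 0, -1], [[0, 0, 1], 0, -1], [[0, 0, 3], 0, -1], [[0, 0, 4], 0, -1], [[0, 0, 4], 0, -1], [[0, 0, 2], 0, -1], [[0, 0, 0], 0, -1], [[0, 0, 0], 0, -1]]'

```text
clock: 15.35
tcp_pos: [0.5319, -0.1913, 0.152]
tcp_rot: [[-0.837, 0.548, 0.001], [0.548, 0.837, -0.001], [-0.002, 0.0, -1.0]]
ft_force: [-1.0, 0.4, 0.1]
opening: 0.998
```

Run:
```python
from h import *
import pickle
s=robot.read_state(); print(s["clock"],s["tcp_pos"],s["tcp_rot"],s["ft_force"],s["opening"])
im=viewer.camera("wrist"); cv2.imwrite("pics/w6.png",im[:,:,::-1]); pickle.dump(s,open("s6.pkl","wb"))
im=viewer.camera("side"); a=cv2.resize(im[150:260,230:390,::-1],None,fx=5,fy=5,interpolation=cv2.INTER_CUBIC); cv2.imwrite("pics/s6.png",a)
```

```text
15.35 [ 0.5319 -0.1913  0.152 ] [[-0.8366  0.5479  0.0014]
 [ 0.5479  0.8366 -0.0007]
 [-0.0016  0.0002 -1.    ]] [-0.9984  0.4283  0.1003] 0.998229486309148
```

View pics/w6.png

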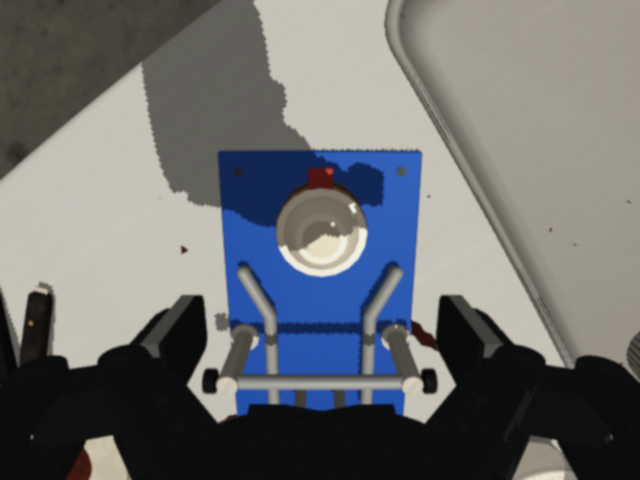

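View pics/s6.png

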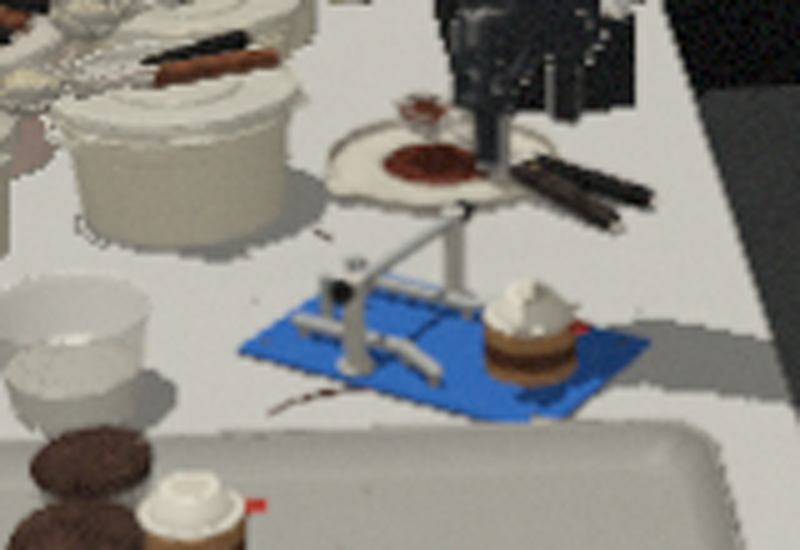

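Run:
```python
from h import *
import pickle
s=pickle.load(open("s6.pkl","rb"))
P=unproj("wrist",[[219,152],[421.5,152]],.008,s); B=unproj("wrist",[[227.5,384],[412,384]],.075,s)
bar=unproj("wrist",[[320,383]],.069,s)
print(P,B,np.linalg.norm(P[0]-P[1]),np.linalg.norm(B[0]-B[1]),bar)
for Q in (P,B):
  d=Q[1]-Q[0]; print("yaw",np.degrees(np.arctan2(-d[0],d[1])))
u=np.array([np.cos(np.radians(-33.1)),np.sin(np.radians(-33.1))]);n=np.array([-u[1],u[0]])
print("plate->origin",P.mean(0)[:2]+.15*u,"bar",B.mean(0)[:2])
# pot: flange left 277 right 367 bottom 276 at z .047
best=None
from scipy.optimize import least_squares
th=np.linspace(0,2*np.pi,361)
def f(q):
  p=proj("wrist",np.c_[q[0]+.03*np.cos(th),q[1]+.03*np.sin(th),np.full(361,.0465)],s); return [p[:,0].min()-277,p[:,0].max()-367,p[:,1].max()-276.5]
r=least_squares(f,[.532,-.19]);c=r.x;print("pot",c,r.fun)
tab=unproj("wrist",[[321,169]],.047,s)[0];print("tab end",tab,np.degrees(np.arctan2(*(c-tab[:2])[::-1])),np.linalg.norm(c-tab[:2]))
for o in (P.mean(0)[:2]+.15*u,B.mean(0)[:2],np.array([.6152,-.2448])): print("pot in gauge",(c-o)@u,(c-o)@n)
```

```text
[[ 0.4483 -0.2247  0.008 ]
 [ 0.5288 -0.1016  0.008 ]] [[ 0.5777 -0.295   0.075 ]
 [ 0.6447 -0.1926  0.075 ]] 0.14709314619521563 0.12246692771396908 [[ 0.6139 -0.2454  0.069 ]]
yaw -33.20441361041974
yaw -33.20243661018413
plate->origin [ 0.6142 -0.2451] bar [ 0.6112 -0.2438]
pot [ 0.5321 -0.1903] [-0.4814  0.4815  0.0325]
tab end [ 0.4962 -0.1675  0.047 ] -32.31078222955166 0.042508724864131125
pot in gauge -0.09867708951497148 0.0011091364017428084
pot in gauge -0.09547763535778626 0.0016718326560724048
pot in gauge -0.09937394979074222 0.0003247746324301674
```

The pot stands upright on the middle line, at about x = -0.098 and y = +0.001 in the gauge frame, with its tab pointing to the rear. I'll go behind the tab with closed fingers.

arm_command --moves '[[[-2, 1.3, 0], 0, 1], [[-2, 1.3, 0], 0, 1], [[-1.9, 1.2, 0], 0, 1], [[0, 0, 0], 0, 1], [[0, 0, 0], 0, 1], [[0, 0, 0], 0, 1], [[0, 0, 0], 0, 1]]'

```text
clock: 16.15
tcp_pos: [0.473, -0.1535, 0.1509]
tcp_rot: [[-0.836, 0.548, -0.0], [0.548, 0.836, 0.0], [0.0, -0.0, -1.0]]
ft_force: [0.8, 0.1, 0.3]
opening: -0.001
```

arm_command --moves '[[[0, 0, -2], 0, 1], [[0, 0, -3], 0, 1], [[0, 0, -3], 0, 1], [[0, 0, -2], 0, 1], [[0, 0, -1.3], 0, 1], [[0, 0, -0.7], 0, 1], [[0, 0, 0], 0, 1], [[0, 0, 0], 0, 1], [[0, 0, 0], 0, 1]]'

```text
clock: 17.05
tcp_pos: [0.4737, -0.1537, 0.0328]
tcp_rot: [[-0.837, 0.548, 0.003], [0.548, 0.837, -0.001], [-0.003, 0.0, -1.0]]
ft_force: [-0.2, -0.2, -0.6]
opening: 0.001
```

Run:
```python
from h import *
s=robot.read_state(); print(s["clock"],s["tcp_pos"],s["ft_force"],s["opening"])
im=viewer.camera("side"); a=cv2.resize(im[150:260,230:390,::-1],None,fx=5,fy=5,interpolation=cv2.INTER_CUBIC); cv2.imwrite("pics/s7.png",a)
```

```text
17.05 [ 0.4737 -0.1537  0.0328] [-0.2319 -0.2275 -0.5615] 0.001479955764706277
```

View pics/s7.png

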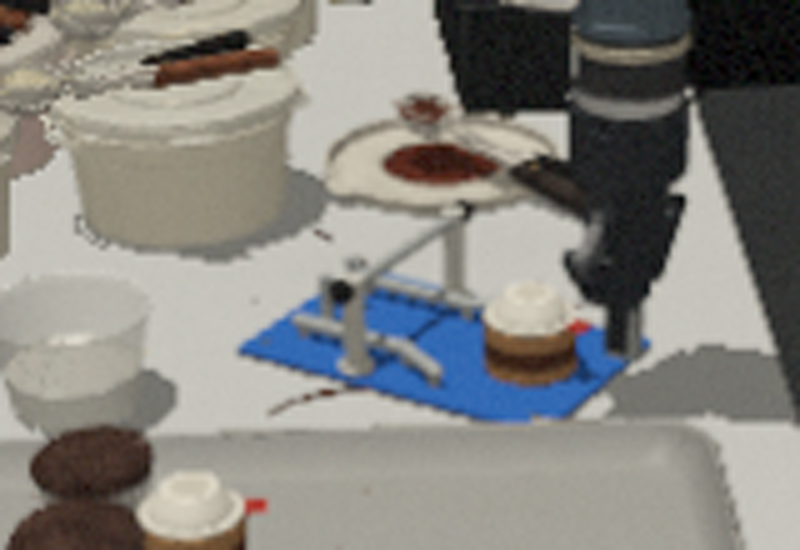

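arm_command --moves '[[[0.17, -0.11, -0.2], 0, 1], [[0.17, -0.11, 0], 0, 1], [[0.17, -0.11, 0], 0, 1], [[0.17, -0.11, 0], 0, 1], [[0.17, -0.11, 0], 0, 1], [[0.17, -0.11, 0], 0, 1], [[0.17, -0.11, 0], 0, 1], [[0.17, -0.11, 0], 0, 1], [[0.17, -0.11, 0], 0, 1], [[0.17, -0.11, 0], 0, 1]]'

```text
clock: 18.1
tcp_pos: [0.489, -0.1637, 0.0291]
tcp_rot: [[-0.837, 0.548, -0.001], [0.548, 0.837, 0.001], [0.002, 0.0, -1.0]]
ft_force: [-0.6, 0.7, 1.9]
opening: -0.001
```

arm_command --moves '[[[0.17, -0.11, 0], 0, 1], [[0.17, -0.11, 0], 0, 1], [[0.17, -0.11, 0], 0, 1], [[0.17, -0.11, 0], 0, 1], [[0.17, -0.11, 0], 0, 1]]'

```text
clock: 18.6
tcp_pos: [0.4981, -0.1697, 0.0292]
tcp_rot: [[-0.837, 0.548, -0.0], [0.548, 0.837, 0.0], [0.0, -0.0, -1.0]]
ft_force: [-1.0, 0.8, -0.4]
opening: -0.002
```

Run:
```python
from h import *
s=robot.read_state(); print(s["clock"],s["tcp_pos"],s["ft_force"],s["opening"])
im=viewer.camera("side"); a=cv2.resize(im[150:260,230:390,::-1],None,fx=5,fy=5,interpolation=cv2.INTER_CUBIC); cv2.imwrite("pics/s8.png",a)
im=viewer.camera("wrist"); cv2.imwrite("pics/w8.png",im[:,:,::-1])
```

```text
18.6 [ 0.4981 -0.1697  0.0292] [-0.9966  0.8098 -0.3899] -0.0016317604413339643
```

View pics/s8.png

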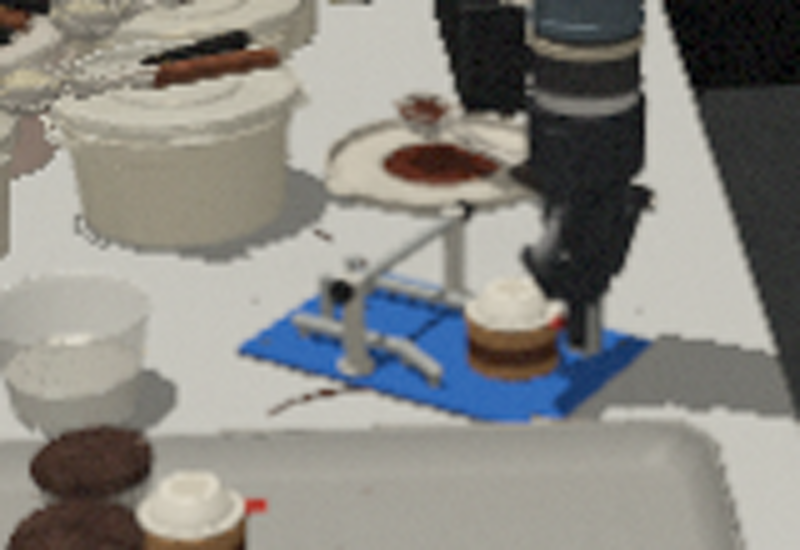

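View pics/w8.png

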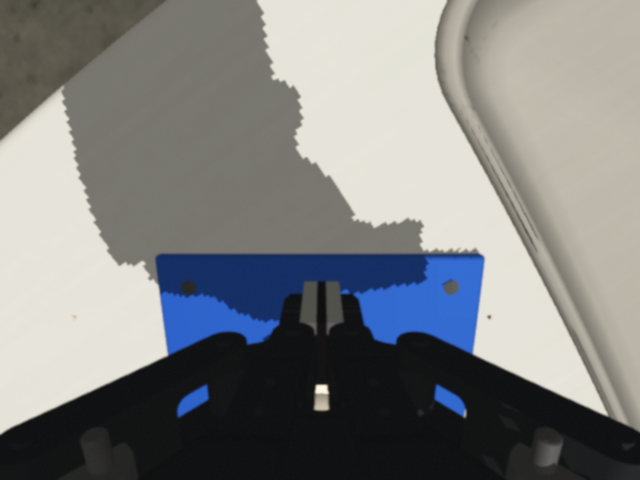

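The pot is sliding on its tab at about 1.3 N and staying upright. I'll keep going.

arm_command --moves '[[[0.17, -0.11, 0], 0, 1], [[0.2, -0.13, 0], 0, 1], [[0.2, -0.13, 0], 0, 1], [[0.2, -0.13, 0], 0, 1], [[0.2, -0.13, 0], 0, 1], [[0.2, -0.13, 0], 0, 1], [[0.2, -0.13, 0], 0, 1], [[0.2, -0.13, 0], 0, 1], [[0.2, -0.13, 0], 0, 1], [[0.2, -0.13, 0], 0, 1], [[0.2, -0.13, 0], 0, 1], [[0.2, -0.13, 0], 0, 1], [[0.2, -0.13, 0], 0, 1]]'

```text
clock: 20.0
tcp_pos: [0.5239, -0.1864, 0.0293]
tcp_rot: [[-0.837, 0.548, 0.0], [0.548, 0.837, -0.0], [-0.0, 0.0, -1.0]]
ft_force: [-2.0, 0.5, 0.1]
opening: -0.002
```

```bash
cat > g.py <<'E'
from h import *
s=robot.read_state(); u=np.array([np.cos(np.radians(-33.2)),np.sin(np.radians(-33.2))]);n=np.array([-u[1],u[0]])
e=s["tcp_pos"][:2]-np.array([.6142,-.245]); f=s["ft_force"]
print(s["clock"],"gauge xy",e@u,e@n,"z",s["tcp_pos"][2],"F along",f[:2]@u,"lat",f[:2]@n,"z",f[2])
E
python3 g.py
python3 - <<'E'
from h import *
im=viewer.camera("side"); a=cv2.resize(im[150:260,230:390,::-1],None,fx=5,fy=5,interpolation=cv2.INTER_CUBIC); cv2.imwrite("pics/s9.png",a)
E
```

```text
20.0 gauge xy -0.10762317948749514 -0.00042030458724117917 z 0.02931525892842049 F along -1.9303839941920575 lat -0.6520566287801494 z 0.0852197132647966
```

View pics/s9.png

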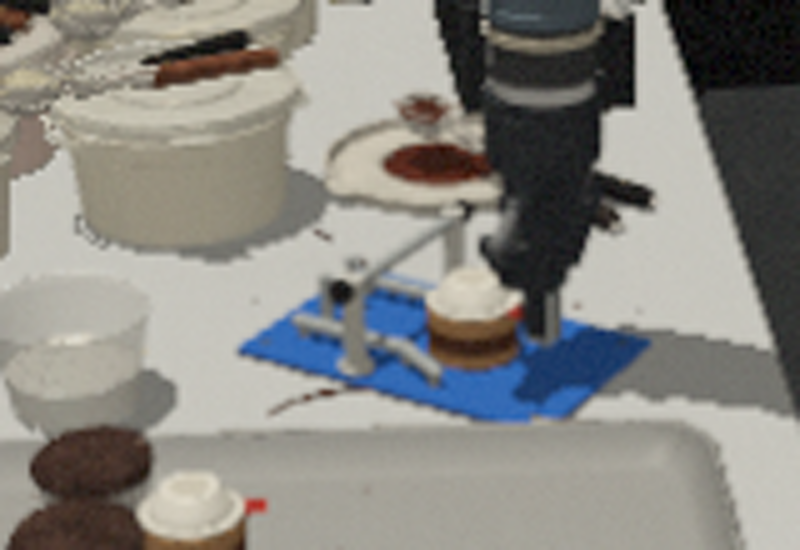

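arm_command --moves '[[[0.2, -0.13, 0], 0, 1], [[0.2, -0.13, 0], 0, 1], [[0.2, -0.13, 0], 0, 1], [[0.2, -0.13, 0], 0, 1], [[0.2, -0.13, 0], 0, 1], [[0.2, -0.13, 0], 0, 1], [[0.2, -0.13, 0], 0, 1], [[0.2, -0.13, 0], 0, 1]]'

```text
clock: 20.85
tcp_pos: [0.5399, -0.1968, 0.0294]
tcp_rot: [[-0.837, 0.548, 0.0], [0.548, 0.837, -0.0], [-0.0, -0.0, -1.0]]
ft_force: [-1.0, 0.4, 1.3]
opening: -0.003
```

```bash
python3 g.py
python3 - <<'E'
from h import *
im=viewer.camera("side"); a=cv2.resize(im[150:260,230:390,::-1],None,fx=5,fy=5,interpolation=cv2.INTER_CUBIC); cv2.imwrite("pics/s10.png",a)
im=viewer.camera("top");cv2.imwrite("pics/t10.png",cv2.resize(im[165:295,395:515,::-1],None,fx=4.6,fy=4.6,interpolation=cv2.INTER_CUBIC))
E
```

```text
20.85 gauge xy -0.08855752463435833 -0.00036225620026589933 z 0.029353223032324936 F along -1.032211367321558 lat -0.16782893014565375 z 1.2928649532546261
```

View pics/s10.png

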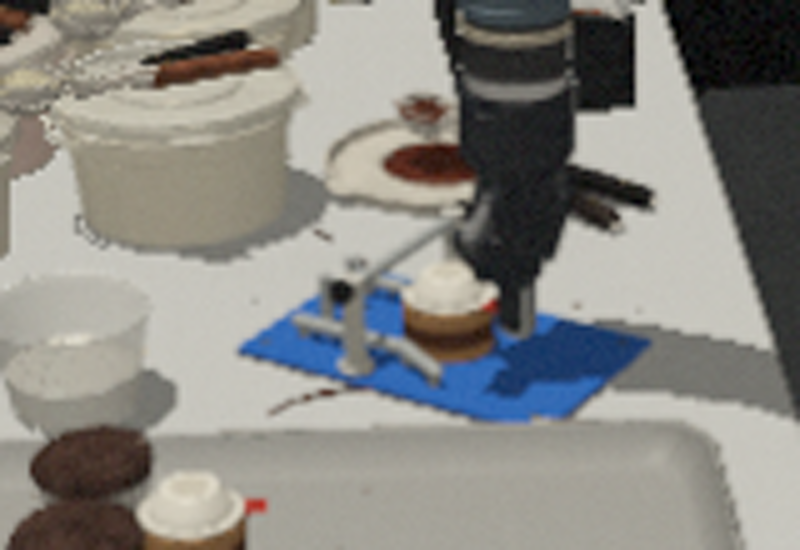

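View pics/t10.png

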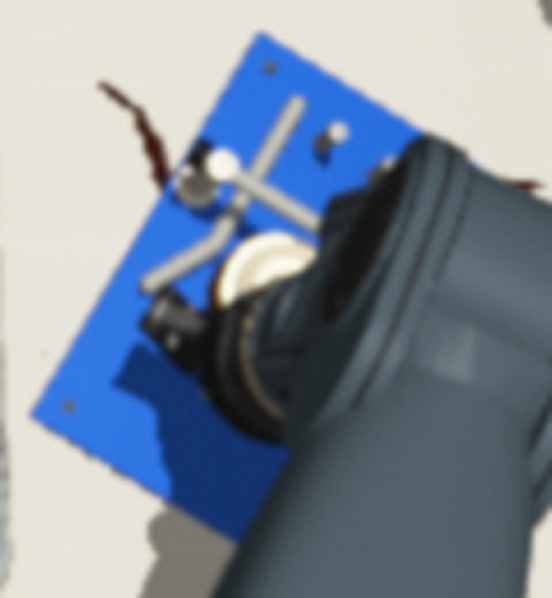

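arm_command --moves '[[[0.2, -0.13, 0], 0, 1], [[0.2, -0.13, 0], 0, 1], [[0.2, -0.13, 0], 0, 1], [[0.2, -0.13, 0], 0, 1], [[0.2, -0.13, 0], 0, 1], [[0.2, -0.13, 0], 0, 1], [[0.2, -0.13, 0], 0, 1]]'

```text
clock: 21.65
tcp_pos: [0.5539, -0.2059, 0.0293]
tcp_rot: [[-0.837, 0.548, -0.0], [0.548, 0.837, -0.0], [0.0, -0.0, -1.0]]
ft_force: [-1.2, 0.8, 0.7]
opening: -0.0
```

```bash
python3 g.py
```

```text
21.65 gauge xy -0.07185860496430255 -0.00031529382298083535 z 0.02933586313041513 F along -1.4782734843757197 lat 0.04793039308215899 z 0.6871980419064334
```

arm_command --moves '[[[0.13, -0.08, 0], 0, 1], [[0.12, -0.08, 0], 0, 1], [[0.13, -0.08, 0], 0, 1], [[0.12, -0.08, 0], 0, 1], [[0.13, -0.08, 0], 0, 1], [[0.12, -0.08, 0], 0, 1]]'

```text
clock: 22.25
tcp_pos: [0.5613, -0.2106, 0.0293]
tcp_rot: [[-0.837, 0.548, -0.0], [0.548, 0.837, 0.0], [0.0, -0.0, -1.0]]
ft_force: [-1.3, 1.6, 1.0]
opening: -0.003
```

```bash
python3 g.py
python3 - <<'E'
from h import *
im=viewer.camera("side"); a=cv2.resize(im[150:260,230:390,::-1],None,fx=5,fy=5,interpolation=cv2.INTER_CUBIC); cv2.imwrite("pics/s11.png",a)
E
```

```text
22.25 gauge xy -0.0630720705543563 -0.00021673324463287932 z 0.029299084958509865 F along -2.005161587944052 lat 0.6578107451193078 z 1.0236337010200542
```

View pics/s11.png

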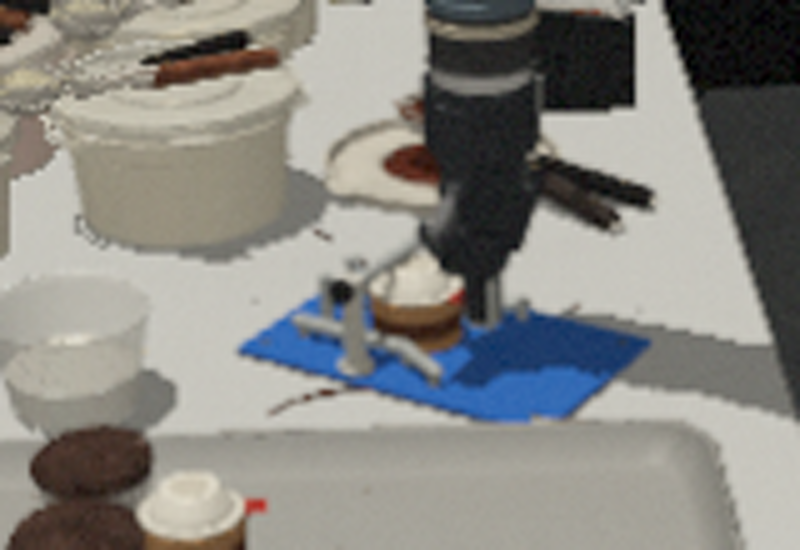

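Force is still about 2 N and the lid is passing under the bar.

arm_command --moves '[[[0.13, -0.08, 0], 0, 1], [[0.12, -0.08, 0], 0, 1], [[0.13, -0.08, 0], 0, 1], [[0.12, -0.08, 0], 0, 1], [[0.13, -0.08, 0], 0, 1], [[0.12, -0.08, 0], 0, 1]]'

```text
clock: 22.9
tcp_pos: [0.5688, -0.2155, 0.0293]
tcp_rot: [[-0.837, 0.548, -0.0], [0.548, 0.837, -0.0], [0.0, -0.0, -1.0]]
ft_force: [-1.2, 0.9, 1.0]
opening: -0.003
```

```bash
python3 g.py
```

```text
22.9 gauge xy -0.05413940127134231 -0.00011538750150903943 z 0.02930872085470952 F along -1.5619417333916696 lat 0.11108309171881478 z 0.950425711448387
```

arm_command --moves '[[[0.13, -0.08, 0], 0, 1], [[0.12, -0.08, 0], 0, 1], [[0.13, -0.08, 0], 0, 1], [[0.12, -0.08, 0], 0, 1], [[0.13, -0.08, 0], 0, 1], [[0.12, -0.08, 0], 0, 1]]'

```text
clock: 23.5
tcp_pos: [0.5763, -0.2202, 0.0293]
tcp_rot: [[-0.837, 0.548, 0.0], [0.548, 0.837, 0.0], [0.0, 0.0, -1.0]]
ft_force: [-1.4, 1.0, 1.0]
opening: -0.003
```

```bash
python3 g.py
python3 - <<'E'
from h import *
im=viewer.camera("side"); a=cv2.resize(im[150:260,230:390,::-1],None,fx=5,fy=5,interpolation=cv2.INTER_CUBIC); cv2.imwrite("pics/s12.png",a)
E
```

```text
23.5 gauge xy -0.04523734413352978 -1.5895397441059887e-05 z 0.029285342732265657 F along -1.7228406360585897 lat 0.08358119542273312 z 0.9507946853454717
```

View pics/s12.png

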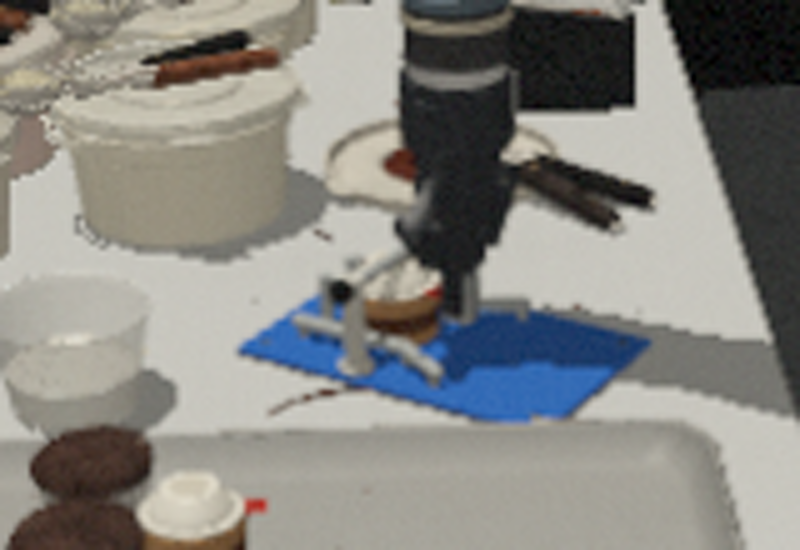

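arm_command --moves '[[[0.1, -0.07, 0], 0, 1], [[0.1, -0.06, 0], 0, 1], [[0.1, -0.07, 0], 0, 1], [[0.1, -0.06, 0], 0, 1], [[0.1, -0.07, 0], 0, 1]]'

```text
clock: 24.05
tcp_pos: [0.5813, -0.2235, 0.0293]
tcp_rot: [[-0.837, 0.548, -0.0], [0.548, 0.837, 0.0], [0.0, -0.0, -1.0]]
ft_force: [-1.8, 1.6, 1.5]
opening: 0.003
```

```bash
python3 g.py
```

```text
24.05 gauge xy -0.039289196715053494 -6.117076236101406e-05 z 0.02930860495479925 F along -2.3686958195937198 lat 0.3362933608126942 z 1.5122695905538857
```

arm_command --moves '[[[0.05, -0.03, 0], 0, 1], [[0.05, -0.03, 0], 0, 1], [[0.05, -0.04, 0], 0, 1], [[0, 0, 0], 0, 1]]'

```text
clock: 24.45
tcp_pos: [0.5829, -0.2246, 0.0293]
tcp_rot: [[-0.837, 0.548, 0.0], [0.548, 0.837, -0.0], [-0.0, 0.0, -1.0]]
ft_force: [-1.5, 0.2, 1.2]
opening: 0.002
```

arm_command --moves '[[[0.05, -0.03, 0], 0, 1], [[0.05, -0.04, 0], 0, 1], [[0, 0, 0], 0, 1]]'

```text
clock: 24.75
tcp_pos: [0.5838, -0.2253, 0.0293]
tcp_rot: [[-0.837, 0.548, 0.0], [0.548, 0.837, -0.0], [-0.0, 0.0, -1.0]]
ft_force: [-0.9, 0.6, 1.4]
opening: 0.006
```

arm_command --moves '[[[0.05, -0.03, 0], 0, 1], [[0.05, -0.03, 0], 0, 1], [[0, 0, 0], 0, 1]]'

```text
clock: 25.05
tcp_pos: [0.5848, -0.2259, 0.0293]
tcp_rot: [[-0.837, 0.548, 0.0], [0.548, 0.837, -0.0], [-0.0, 0.0, -1.0]]
ft_force: [-1.2, 0.9, 0.8]
opening: 0.002
```

arm_command --moves '[[[0.05, -0.03, 0], 0, 1], [[0.05, -0.04, 0], 0, 1], [[0, 0, 0], 0, 1]]'

```text
clock: 25.35
tcp_pos: [0.5858, -0.2266, 0.0293]
tcp_rot: [[-0.837, 0.548, 0.0], [0.548, 0.837, -0.0], [-0.0, -0.0, -1.0]]
ft_force: [-0.5, -0.3, 0.5]
opening: 0.002
```

arm_command --moves '[[[0.05, -0.03, 0], 0, 1], [[0.05, -0.03, 0], 0, 1], [[0, 0, 0], 0, 1]]'

```text
clock: 25.65
tcp_pos: [0.5867, -0.2271, 0.0293]
tcp_rot: [[-0.837, 0.548, -0.0], [0.548, 0.837, 0.0], [0.0, -0.0, -1.0]]
ft_force: [-3.0, 1.7, 1.3]
opening: -0.003
```

arm_command --moves '[[[0.05, -0.03, 0], 0, 1], [[0.05, -0.03, 0], 0, 1], [[0, 0, 0], 0, 1]]'

```text
clock: 25.95
tcp_pos: [0.5867, -0.2271, 0.0292]
tcp_rot: [[-0.837, 0.548, -0.002], [0.548, 0.837, 0.001], [0.002, -0.0, -1.0]]
ft_force: [-3.6, 2.6, 3.6]
opening: -0.002
```

Motion has stopped at gauge x ≈ -0.033, where the pins were expected, and the force is rising. I'll press a little more in small steps.

arm_command --moves '[[[0.05, -0.03, 0], 0, 1], [[0, 0, 0], 0, 1]]'

```text
clock: 26.15
tcp_pos: [0.5868, -0.2271, 0.0292]
tcp_rot: [[-0.837, 0.548, -0.003], [0.548, 0.837, 0.002], [0.004, -0.0, -1.0]]
ft_force: [-5.1, 3.6, 3.6]
opening: -0.003
```

arm_command --moves '[[[0.03, -0.02, 0], 0, 1], [[0, 0, 0], 0, 1]]'

```text
clock: 26.35
tcp_pos: [0.5868, -0.2271, 0.0292]
tcp_rot: [[-0.837, 0.548, -0.004], [0.548, 0.837, 0.002], [0.004, -0.0, -1.0]]
ft_force: [-6.6, 4.5, 4.7]
opening: -0.002
```

About 8 N against a firm stop, up from 1–2 N while sliding. I'll hold it for over a second.

arm_command --moves '[[[0, 0, 0], 0, 1], [[0, 0, 0], 0, 1], [[0, 0, 0], 0, 1], [[0, 0, 0], 0, 1], [[0, 0, 0], 0, 1], [[0, 0, 0], 0, 1], [[0, 0, 0], 0, 1], [[0, 0, 0], 0, 1], [[0, 0, 0], 0, 1], [[0, 0, 0], 0, 1], [[0, 0, 0], 0, 1], [[0, 0, 0], 0, 1]]'

```text
clock: 27.55
tcp_pos: [0.5868, -0.2271, 0.0292]
tcp_rot: [[-0.837, 0.548, -0.004], [0.548, 0.837, 0.002], [0.004, -0.0, -1.0]]
ft_force: [-6.8, 3.5, 4.2]
opening: 0.003
```

```bash
python3 g.py
python3 - <<'E'
from h import *
im=viewer.camera("side"); a=cv2.resize(im[150:260,230:390,::-1],None,fx=5,fy=5,interpolation=cv2.INTER_CUBIC); cv2.imwrite("pics/s13.png",a)
E
```

```text
27.55 gauge xy -0.03274980703549817 -7.108314366270907e-05 z 0.029205514615325053 F along -7.608239329339469 lat -0.7667524500666926 z 4.157503371185098
```

View pics/s13.png

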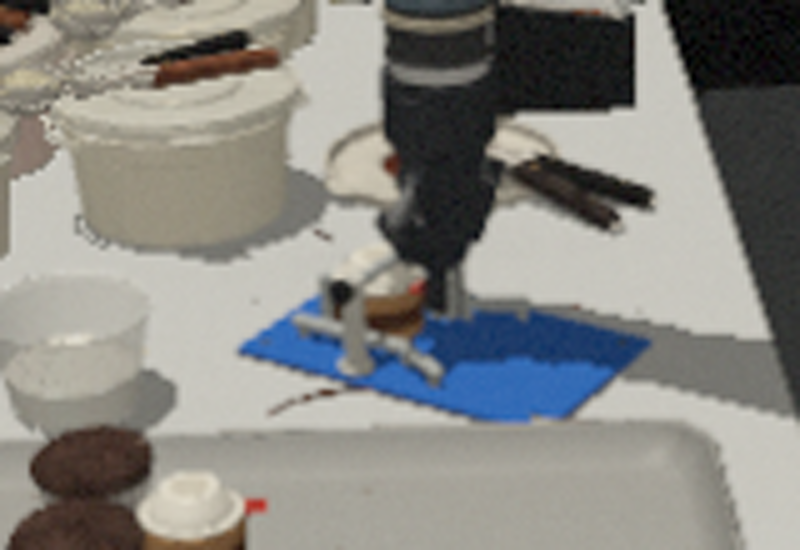

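I'll back off straight along the plate, then raise and check.

arm_command --moves '[[[-0.05, 0.03, 0], 0, 1], [[-0.1, 0.07, 0], 0, 1], [[-0.2, 0.13, 0], 0, 1], [[-0.8, 0.5, 0], 0, 1], [[-1.7, 1.1, 0], 0, 1], [[-1.7, 1.1, 0], 0, 1], [[-1.7, 1.1, 0], 0, 1], [[-0.8, 0.5, 1], 0, 1], [[0, 0, 3], 0, 1], [[0, 0, 4], 0, 1], [[0, 0, 3], 0, 1], [[0, 0, 1], 0, 1], [[0, 0, 0], 0, 1], [[0, 0, 0], 0, 1]]'

```text
clock: 29.0
tcp_pos: [0.5175, -0.1826, 0.1479]
tcp_rot: [[-0.837, 0.548, -0.001], [0.548, 0.837, 0.001], [0.001, -0.0, -1.0]]
ft_force: [0.7, -0.3, -0.5]
opening: 0.002
```

```bash
python3 g.py
python3 - <<'E'
from h import *
import pickle
im=viewer.camera("side"); a=cv2.resize(im[150:260,230:390,::-1],None,fx=5,fy=5,interpolation=cv2.INTER_CUBIC); cv2.imwrite("pics/s14.png",a)
im=viewer.camera("top");cv2.imwrite("pics/t14.png",cv2.resize(im[165:295,395:515,::-1],None,fx=4.6,fy=4.6,interpolation=cv2.INTER_CUBIC))
E
```

```text
29.0 gauge xy -0.11506590499356865 -0.0007622722635453634 z 0.14794922533542085 F along 0.7344093125250138 lat 0.09643435207900337 z -0.4632991978888505
```

View pics/s14.png

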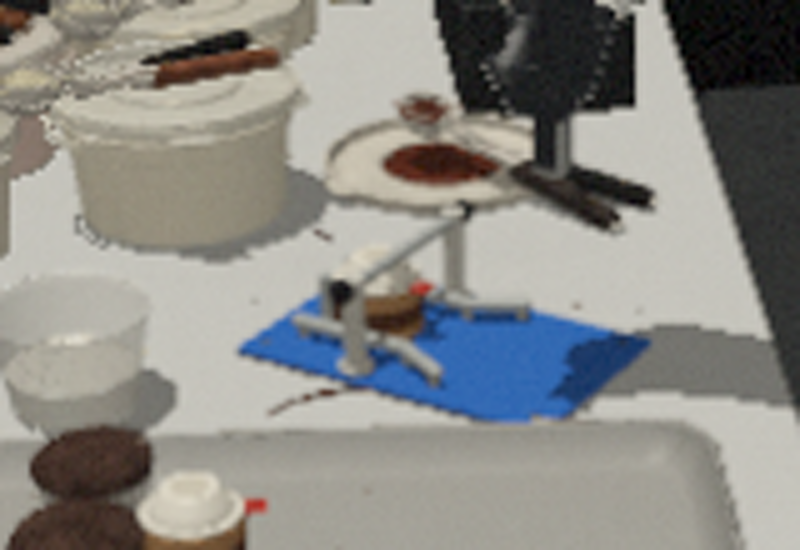

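View pics/t14.png

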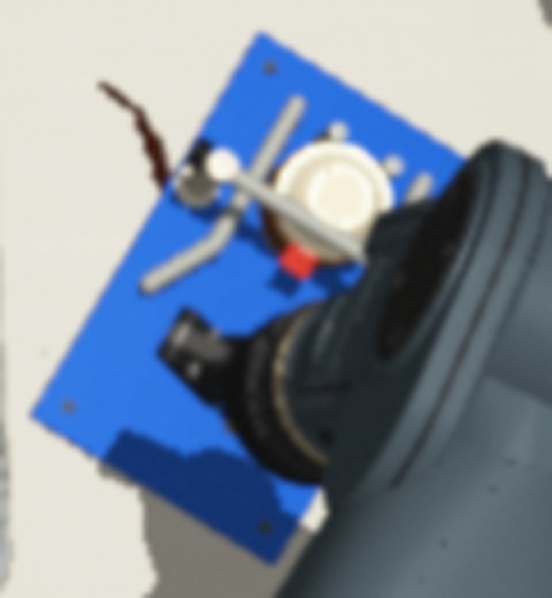

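Run:
```python
from h import *
z=lambda p,f,ox,oy:(np.array(p)+.5)/f-.5+[ox,oy]
c=unproj("top",z([[333,200]],4.6,395,165),.0465)[0]
pins=unproj("top",z([[338,131],[393,166]],4.6,395,165),.046)
u=np.array([np.cos(np.radians(-33.2)),np.sin(np.radians(-33.2))]);n=np.array([-u[1],u[0]])
for o in ([.615,-.245],pins.mean(0)[:2]-.054*u): print((c[:2]-o)@u,(c[:2]-o)@n)
a=cv2.imread("pics/top0.png"); b=viewer.camera("top")[:,:,::-1]
d=cv2.absdiff(a,b)[:,:230].max(); print("left diff",d, cv2.absdiff(a,b)[150:215,245:375].max())
print(robot.read_state()["clock"])
```

```text
0.02251803379361427 0.0013757165594157105
0.021814221752059885 0.0011958821462973114
left diff 74 14
29.15
```

Run:
```python
from h import *
a=cv2.imread("pics/top0.png"); b=viewer.camera("top")[:,:,::-1]
d=cv2.absdiff(a,b).max(2); ys,xs=np.where(d[:,:230]>25); print(len(xs),xs.min(),xs.max(),ys.min(),ys.max()); print("scraper/cupcake area",d[180:335,100:203].max())
```

```text
1222 59 141 454 479
scraper/cupcake area 15
```

The only change on the left is the arm's own former position on the floor. The scraper, cupcakes and finished pots haven't moved, so I'll hand in.

```bash
python3 -c "
from workcell import sign_off; print(sign_off())"
```

```text
the job is handed in; nothing more can be done
None
```

The pot is standing against both stop pins with its lid closed and is let go; the job is handed in at about 29 s of the 72 s allowed. `sign_off` gives no verdict, so these are my own checks.

- **Lid:** I pressed the flat top near its tab side until it stopped moving at z ≈ 0.056. Downward force rose from about 11 N to 18 N, about 20 N in total with sideways drag, under the 25 N limit.
- **Placing:** I carried the pot by its wall and stood it at gauge x ≈ -0.098, on the middle line, with its tab towards the near end.
- **Push:** Closed fingers behind the tab slid it under the bar at about 1–2.4 N, with no sign of touching the bar. It stopped where the pins were expected. I held it there at about 8 N for over a second.
- **Final position:** After backing off, the top camera puts the pot at gauge x ≈ 0.022 and y ≈ +0.001. It looks upright with its lid flat.
- **Other objects:** The finished pots, scraper and cupcake show no change in the pictures.

**Disagreements:** My measurements of the gauge's origin differed by 2–4 mm between cameras. The felt stop and the pot's position relative to the pins matched, so I went by those.

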